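# Turn the bench extractor down to low and shut the grinder's blast gate

### The arm

A 6-joint arm with a two-finger parallel gripper is mounted at the origin on the work surface. World frame = base frame: x ahead of the robot, y to its left, z up, the work surface at z = 0. Lengths are in m, angles in rad, forces in N, time in s.
With the tool pointing down it reaches from about 0.35 to 0.975 m from the base axis. Payload 4.9 kg.
Tool frame: the origin (TCP) lies midway between the tips of the shut fingers; the grasp point (between the pads) lies 19 mm behind it; z points along the fingers, y is the line along which they close (so a half turn about z gives the same grasp; the last joint's range is limited). The gripper opens to 85 mm and grips with 20 to 120 N. Pads are 22 mm wide; open, the fingers measure 114 mm over their backs; the gripper's body (76 mm by 85 mm) begins 54 mm behind the grasp point. The pads swing forward as they close: fully open they stand 13 mm farther back than shut.
Start: joints at [1.097, 0.053, 1.613, -0, 1.476, -0.119], TCP at [0.217, 0.586, 0.231] pointing down, gripper open.
Joint ranges: [-3.01, 3.01], [-1.01, 2.22], [0.06, 2.58], [-1.02, 4.17], [0.09, 2.62], [-3.14, 3.14]. Speed limits (rad/s): [2.57, 2.57, 3.14, 3.14, 3.14, 3.14].

### API

Orientations are given as a unit quaternion [w, x, y, z].
In Python, from plant import state, grab_frame, camera_info, job_done, spot_in, masks_of, pinpoint gives the robot as it stands.
- The arm moves only by the shell command python3 -m handwheel 'ROWS' [OPENING]. ROWS is JSON, a list that holds one entry, the list of rows, each a list of 6 numbers: the shift along the world's x, y, z in m, then the turn, a rotation vector about the world's x, y, z in degrees. In form: [[[tx, ty, tz, ax, ay, az], ...]]. A call has 1 to 20 rows; each row shifts and turns the commanded pose from where the row before left it; what a row does not reach is not made up. A row lasts 1/12 s, in which the tool goes at most 41.7 mm and 7.16 degrees, less where a joint would pass 70% of its speed; a pose out of reach is approached as far as the arm can. A call is refused whole if a number of a shift passes 0.0417 or a number of a turn 7.16, either way. A call with a gripper value outside its range is refused whole. OPENING is the opening, from 0 (shut) to 1 (fully open), set as the call begins (- or left out, the last holds). The fingers move at their own pace and stop on an object; the grip force is fixed at half the most. Time passes only in rows, so rows that do not move let the fingers close. It gives the time, the measured TCP pose, the force, the opening and the grip force at its end, in the units of the state.
- state(): the state, without advancing time (a new reading comes with each control period).
- grab_frame(name): name is "side" or "top"; returns (picture, depth): 420x560x3 uint8, blue, green, red; 420x560 float32, m along the optical axis (not along the pixel's ray), 0 where there is no reading.
- camera_info(name): a dict with "fx", "fy", "cx", "cy" (pixels), "T" (4x4, takes a point from camera to world coordinates). Camera axes: x right, y up, looking along -z (the intrinsics and any distortion apply to the point x, -y, -z); pixel columns grow to the right and rows downward; lengths in m; the calibration is good to about 2 mm. A picture is of the moment at which its call begins. camera_info takes no time and is no camera call.
- job_done(): hands the job in; it is judged then, once.
Trained networks look in the newest picture that a camera, given by its name, has taken for a name from the list of things; names that differ only in an ending like _2 or _b are one class to them, and where a whole thing is asked for, a point or a joint stands for the part that bears it (a point fixed in the world has none). Each returns a list of dicts, best first, with "conf" (0 to 1); they miss things now and then, are a little off and sometimes report something else, mostly with a low value. They report only what shows in the picture. A call takes as long as a camera call.
- spot_in(camera, thing): "box" ([left, top, width, height] in pixels, round what is visible of it).
- masks_of(camera, thing): "region" (420x560 bool, what is visible of it) and "box" ([left, top, width, height] in pixels, round what is visible of it).
- pinpoint(camera, thing): "position" ([column, row] in pixels: a listed point, or the origin of a listed thing).
The state is a dict: "time": time; "joint_pos": joint angles; "joint_vel": joint speeds; "joint_efforts": joint torques, N m; "tool_pos": TCP position; "tool_rot": TCP orientation; "contact_force": force on the tool from outside, world axes, zero at the start; "ft_torque": the same for the moment, N m; "gripper_width": opening from 0.0 (shut) to 1.0 (fully open); "grasp_force": force on a finger pad.
Only numpy, scipy, OpenCV 4.12 (cv2) and the standard library are available. Lean on these libraries where they do the work, as an engineer would, in place of code of your own. Each camera call takes 0.05 s, during which the arm holds its last target. There are 200 camera calls.

### The job

The grinding is finished and the extractor is still running at one of its faster speeds with the grinder's duct open. Push the blast gate on the duct fully shut, and switch the extractor to low speed by pressing the key next to the off key until it stays down and the faster-speed key springs up, without switching the extractor off on the way. Leave the things lying about on and around the extractor where they are.

Things in the scene. Friction and masses are not known exactly. Their poses are not given: they have to be found in the camera images.
- extractor: Dust extractor: blue steel cabinet 280 mm deep (x), 360 wide (y), 190 high, fixed to the bench. Origin: centre of its underside, on the bench; its front faces its -x. On its flat top near the front edge, four alike keys in a row along its y. A carry handle stands 35 mm above the top at x +85. On its right side (-y) an 80 mm duct with a blast gate leads to a bell mouth by the bench grinder
- key_low_top (a point): Low-speed key, second from the operator's left (+y), next to the off key; one white dot on the deck behind it: grey plastic key, 36 mm (x) by 26 mm (y), row pitch 34 mm. Point: centre of its top face, 205.5 mm above the bench with the key up; the key travels straight down
- key_low (a joint): Depth of the low-speed key in m: 0 up, 0.0075 latched, 0.009 bottom stop. The three speed keys latch when pushed 8 mm or deeper and rise to 7.5 mm when let go: 2 to 4 N pushed slowly, jolts to 9 N when fast, more only at the stop. From about 3 mm down a key frees the latched one, which springs up; let go too early it springs back and no key is down
- key_off_top (a point): Off key, leftmost (+y); a white ring on the deck behind it: grey plastic key, 36 mm (x) by 26 mm (y), row pitch 34 mm. Point: centre of its top face, 205.5 mm above the bench with the key up; the key travels straight down
- key_off (a joint): Depth of the off key in m: 0 up, 0.009 bottom stop. It never latches; pushed beyond about 6 mm it frees the latched key and stops the fan
- key_a_top (a point): One of the two faster-speed keys, third or fourth from the left (keys a and b change places; two or three white dots behind): grey plastic key, 36 mm (x) by 26 mm (y), row pitch 34 mm. Point: centre of its top face, 205.5 mm above the bench with the key up; the key travels straight down
- key_a (a joint): Depth of key a in m: 0 up, 0.0075 latched, 0.009 bottom stop
- key_b_top (a point): The other faster-speed key, the one latched down at the start, 7.5 mm lower than its neighbours: grey plastic key, 36 mm (x) by 26 mm (y), row pitch 34 mm. Point: centre of its top face, 205.5 mm above the bench with the key up; the key travels straight down
- key_b (a joint): Depth of key b in m: 0 up, 0.0075 latched, 0.009 bottom stop
- gate_grip_top (a point): Blast gate's grip: black bar 90 mm (extractor's x) by 30 (y) by 16 high on a steel plate that slides straight up and down in an aluminium frame 136 mm wide, 17 thick, 166 high, 55 mm out from the cabinet's right side. Point: centre of the grip's top face, 185 mm above the bench when shut, higher by the opening
- gate (a joint): Opening of the blast gate in m: 0 shut (grip down on its stop, 3 mm above the frame), up to 0.09 drawn up. It stays where it is left; sliding it takes about 4 to 6 N, more only against its stop
- tape: Roll of tape lying flat on the extractor's deck behind the keys, 104 mm across, 24 mm high; origin at the centre of its underside. To be left alone
- spray_bottle: White spray bottle with a grey head, 72 mm across, 206 mm high, standing on the bench to the left of the extractor; origin at the centre of its underside. To be left alone
- suction_lifter: Glazier's suction lifter, black rubber cup 116 mm across with a bar handle 130 mm long, 73 mm high, on the bench to the left of the extractor; origin at the centre of its underside. To be left alone
- pliers: Running pliers, about 160 mm long, 16 mm high, lying on the extractor's deck between the carry handle and the right edge; origin under them near the pivot, jaws to its +x. To be left alone

How it is judged:
At the end, for the whole second after the job is handed in: The low-speed key stays latched down (deeper than 6 mm), the off key and both faster-speed keys are up (within 2 mm), and the blast gate is fully shut (within 4 mm) (value of joint key_low above 0.006 m and value of joint each of key_a, key_b, key_off below 0.002 m and value of joint gate below 0.004 m); the robot touches nothing.
It fails at once if the extractor is switched off: the off key is pressed deeper than 6 mm (value of joint key_off above 0.006 m).
It fails at once if a thing lying about (tape, spray bottle, suction lifter, pliers) is moved by more than 25 mm (distance of any of tape, spray_bottle, suction_lifter, pliers from where it was at the start of the episode above 0.025 m).
It also fails if it takes over 48 s, if anything falls off the work surface, if the arm or the gripper's body presses on something with over 40 N, if the wrist force passes 120 N, or if a joint passes its speed limit or range.

## Working session

There is one attempt and no reset: what is moved stays moved. The work goes in short steps, Python scripts to look and compute and a shell command to move; the robot and the scene stay as the last step left them, time stands still between calls to the robot, and variables do not carry over. Pictures are saved under pics/ and viewed, at most 10 in all, crops included, and the job is handed in when it is done.

```bash
mkdir -p pics
cat > h.py <<'E'
import numpy as np, cv2
from plant import *
def world(cam,px,depth=None,z=None):
    c=camera_info(cam);T=np.array(c["T"])
    r=np.array([(px[0]-c["cx"])/c["fx"],-(px[1]-c["cy"])/c["fy"],-1.])
    if z is not None:
        d=T[:3,:3]@r; return T[:3,3]+d*(z-T[2,3])/d[2]
    return T[:3,:3]@(r*depth)+T[:3,3]
E
cat > a.py <<'E'
from h import *
print(camera_info("top"),camera_info("side"))
for cam in("top","side"):
    im,d=grab_frame(cam);cv2.imwrite(f"pics/{cam}0.png",im)
    for t in["key_low_top","key_off_top","key_a_top","key_b_top","gate_grip_top","extractor","tape","pliers","spray_bottle","suction_lifter"]:
        for p in pinpoint(cam,t)[:4]:
            u,v=p["position"];dd=d[int(np.clip(v,0,419)),int(np.clip(u,0,559))]
            print(cam,t,round(p["conf"],2),np.round([u,v],1),np.round(world(cam,(u,v),dd),3),np.round(world(cam,(u,v),z=.2055),3))
E
python3 a.py
```

```text
{'fx': 515.830093484312, 'fy': 515.830093484312, 'cx': 279.0115748383453, 'cy': 214.4398361427468, 'T': array([[ 0.02487478,  0.97786754, -0.20774101,  0.40625064],
       [-0.99968876,  0.02472784, -0.00330449,  0.09306712],
       [ 0.00190563,  0.20775855,  0.97817828,  1.11337679],
       [ 0.        ,  0.        ,  0.        ,  1.        ]])} {'fx': 491.9779561987561, 'fy': 491.9779561987561, 'cx': 274.89484761768966, 'cy': 220.03121209792283, 'T': array([[ 0.97022609,  0.17390851, -0.16857392,  0.41944269],
       [-0.24216838,  0.68513526, -0.68698191, -0.56556023],
       [-0.00397606,  0.70735105,  0.70685125,  0.8374846 ],
       [ 0.        ,  0.        ,  0.        ,  1.        ]])}
top key_low_top 0.7 [160.8 291.4] [0.464 0.328 0.075] [0.457 0.299 0.206]
top key_low_top 0.62 [275.1 256.4] [0.524 0.101 0.201] [0.523 0.101 0.206]
top key_off_top 0.66 [309.2 250.1] [0.536 0.041 0.204] [0.536 0.041 0.206]
top key_off_top 0.59 [255.7 260.6] [0.515 0.135 0.202] [0.515 0.135 0.206]
top key_a_top 0.73 [309.3 248.8] [0.538 0.041 0.203] [0.538 0.041 0.206]
top key_b_top 0.85 [291.
[... 429 characters left out ...]
0.051  0.206]
side key_low_top 0.74 [239.9 203.9] [0.517 0.11  0.202] [0.517 0.106 0.206]
side key_off_top 0.61 [236.9 191.8] [0.518 0.145 0.202] [0.518 0.141 0.206]
side key_a_top 0.64 [260.1 229.3] [0.539 0.033 0.205] [0.539 0.032 0.206]
side key_b_top 0.71 [252.6 224.6] [0.53  0.056 0.196] [0.528 0.047 0.206]
side gate_grip_top 0.83 [328.5 303. ] [ 0.596 -0.172  0.241] [ 0.607 -0.149  0.206]
side gate_grip_top 0.19 [253.6 221.7] [0.533 0.062 0.197] [0.532 0.054 0.206]
side tape 0.74 [304.4 166.2] [0.673 0.205 0.188] [0.666 0.185 0.206]
side pliers 0.59 [344.2 255.8] [ 0.664 -0.061  0.202] [ 0.663 -0.063  0.206]
side suction_lifter 0.98 [206.7 202.9] [0.461 0.196 0.14 ] [0.457 0.125 0.206]
```

View pics/top0.png

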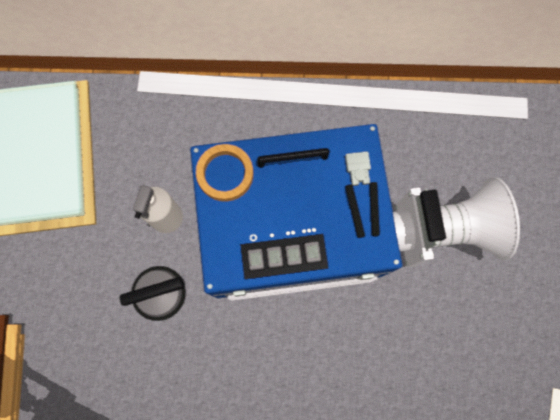

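View pics/side0.png

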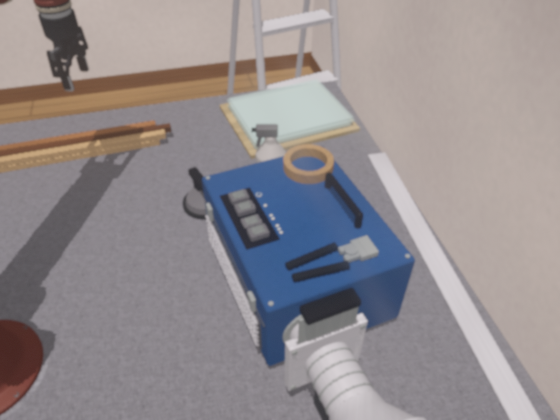

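The keys are at about (256,259) off, (275,257) low, (293,254) and (313,251) in the top view. The third key is the latched one, which makes it b. The grip is at (432,215), roughly 58 mm open. The pliers and tape are clear of both targets. The network's top-view hit for low on the lifter is wrong, so I'll refine from depth.

```bash
cat > b.py <<'E'
from h import *
def cloud(cam):
    im,d=grab_frame(cam);v,u=np.mgrid[:420,:560]
    c=camera_info(cam);T=np.array(c["T"])
    p=np.stack([(u-c["cx"])/c["fx"]*d,-(v-c["cy"])/c["fy"]*d,-d],-1)
    return im,p@T[:3,:3].T+T[:3,3]
for cam in("top","side"):
    im,P=cloud(cam)
    for m in masks_of(cam,"gate_grip_top")[:1]:
        q=P[m["region"]];zt=np.percentile(q[:,2],85);t=q[abs(q[:,2]-zt)<.006]
        print(cam,"grip",m["conf"],zt,cv2.minAreaRect(t[:,:2].astype(np.float32)*1000))
    # keys: grey, unsaturated bright patches on black panel
    hsv=cv2.cvtColor(im,cv2.COLOR_BGR2HSV)
    k=((hsv[...,1]<70)&(hsv[...,2]>75)&(P[...,2]>.19)&(P[...,2]<.215)&(P[...,0]>.48)&(P[...,0]<.575)&(P[...,1]<.17)&(P[...,1]>0)).astype(np.uint8)
    n,l,s,c=cv2.connectedComponentsWithStats(k)
    for i in range(1,n):
        if s[i,4]>50: print(cam,s[i,4],c[i].round(1),P[l==i].mean(0).round(4),[round(x,1) for x in cv2.minAreaRect((P[l==i][:,:2]*1000).astype(np.float32))[1]])
s=state();print(s["time"],s["tool_pos"],s["tool_rot"],s["contact_force"])
from scipy.spatial.transform import Rotation as R
w,x,y,z=s["tool_rot"];print(R.from_quat([x,y,z,w]).as_matrix().round(3))
E
python3 b.py
```

```text
top grip 0.67 0.24332178498425902 ((597.6724853515625, -171.44168090820312), (88.42329406738281, 30.19778060913086), 8.693135261535645)
top 292 [312.4 251.7] [0.5333 0.0351 0.2043] [37.2, 25.5]
top 287 [293.3 254.5] [0.5283 0.0689 0.1972] [35.7, 26.2]
top 295 [274.5 256.5] [0.5229 0.1022 0.2044] [37.6, 26.1]
top 299 [255.4 259. ] [0.5176 0.1359 0.2044] [35.7, 27.0]
side grip 0.98 0.2429861052019266 ((597.1764526367188, -174.42364501953125), (88.74459838867188, 30.660743713378906), 8.748144149780273)
side 1040 [248.5 214.9] [0.527  0.0792 0.201 ] [43.1, 144.5]
1.3 [0.21711988 0.58605498 0.2312859 ] [-3.83896116e-06  1.76484126e-01  9.84303486e-01  6.74828013e-06] [ 0.11536233  1.2163967  -0.19609647]
[[-0.938  0.347 -0.   ]
 [ 0.347  0.938  0.   ]
 [ 0.     0.    -1.   ]]
```

```bash
python3 -m handwheel '[[[0,0,0.035,0,0,0],[0,0,0.035,0,0,0],[0.019,-0.03,0,0,0,-3.8],[0.019,-0.03,0,0,0,-3.8],[0.019,-0.03,0,0,0,-3.8],[0.019,-0.03,0,0,0,-3.8],[0.019,-0.03,0,0,0,-3.8],[0.019,-0.03,0,0,0,-3.8],[0.019,-0.03,0,0,0,-3.8],[0.019,-0.03,0,0,0,-3.8],[0.019,-0.03,0,0,0,-3.8],[0.019,-0.03,0,0,0,-3.8],[0.019,-0.03,0,0,0,-3.8],[0.019,-0.03,0,0,0,-3.8],[0.019,-0.03,0,0,0,-3.8],[0.019,-0.03,0,0,0,-3.8],[0.019,-0.03,0,0,0,-3.8],[0.019,-0.03,0,0,0,-3.8]]]' 0
python3 -m handwheel '[[[0,0,0,0,0,0],[0,0,0,0,0,0],[0,0,0,0,0,0]]]'
python3 -c "
from plant import state;from scipy.spatial.transform import Rotation as R
w,x,y,z=state()['tool_rot'];print(R.from_quat([x,y,z,w]).as_matrix().round(3))"
```

```text
time: 2.8
tool_pos: [0.5218, 0.1044, 0.3015]
tool_rot: [0.0, 0.652, 0.759, 0.0]
contact_force: [0.7, -0.5, -0.4]
gripper_width: 0.002
grasp_force: 0.0
time: 3.05
tool_pos: [0.5209, 0.1063, 0.3013]
tool_rot: [-0.0, 0.65, 0.76, 0.0]
contact_force: [0.5, 0.3, -0.8]
gripper_width: 0.006
grasp_force: 0.0
[[-0.155  0.988 -0.   ]
 [ 0.988  0.155  0.   ]
 [ 0.001 -0.    -1.   ]]
```

```bash
python3 -m handwheel '[[[0.002,-0.004,-0.02,0,0,0],[0,0,-0.02,0,0,0],[0,0,-0.02,0,0,0],[0,0,-0.02,0,0,0],[0,0,-0.005,0,0,0],[0,0,0,0,0,0],[0,0,0,0,0,0]]]'
python3 - <<'E'
from h import *
for c in("top","side"):
    im,d=grab_frame(c); cv2.imwrite(f"pics/{c}1.png",cv2.resize(im[140:300,160:370],None,fx=3,fy=3))
E
```

```text
time: 3.63
tool_pos: [0.523, 0.103, 0.2171]
tool_rot: [0.0, 0.65, 0.76, 0.0]
contact_force: [0.9, 0.3, 0.9]
gripper_width: -0.004
grasp_force: 0.0
```

View pics/side1.png

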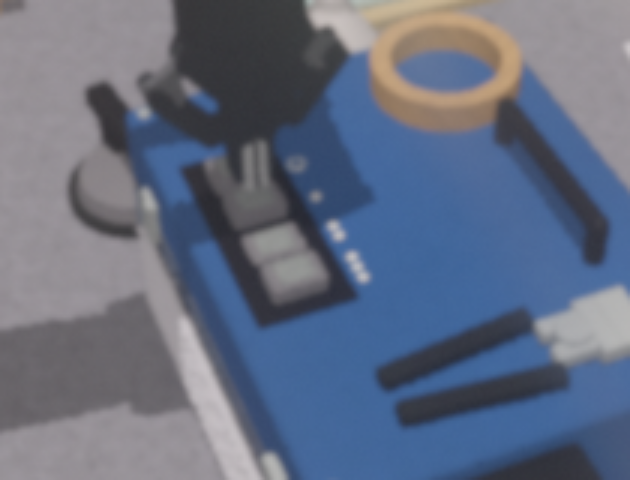

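The crop shows the shut fingertips (255,185) just above the second key, beside the one-dot mark, so I'll press slowly.

```bash
python3 -m handwheel '[[[0,0,-0.004,0,0,0],[0,0,-0.004,0,0,0],[0,0,-0.002,0,0,0],[0,0,-0.0015,0,0,0],[0,0,-0.0015,0,0,0],[0,0,-0.0015,0,0,0],[0,0,-0.0015,0,0,0],[0,0,-0.0015,0,0,0],[0,0,-0.001,0,0,0],[0,0,0,0,0,0],[0,0,0,0,0,0]]]'
```

```text
time: 4.65
tool_pos: [0.5233, 0.102, 0.1976]
tool_rot: [0.0, 0.65, 0.76, 0.0]
contact_force: [0.2, -1.1, 1.3]
gripper_width: -0.003
grasp_force: 0.4
```

Depth is about 8 mm with little force, so I'll press on to the stop.

```bash
python3 -m handwheel '[[[0,0,-0.001,0,0,0],[0,0,-0.001,0,0,0],[0,0,-0.001,0,0,0],[0,0,0,0,0,0],[0,0,0,0,0,0]]]'
```

```text
time: 5.07
tool_pos: [0.5233, 0.102, 0.196]
tool_rot: [0.0, 0.65, 0.76, 0.0]
contact_force: [-2.8, 0.5, 5.4]
gripper_width: -0.002
grasp_force: 3.1
```

```bash
python3 -m handwheel '[[[0,0,-0.001,0,0,0],[0,0,-0.001,0,0,0],[0,0,0,0,0,0],[0,0,0,0,0,0]]]'
```

```text
time: 5.4
tool_pos: [0.5234, 0.102, 0.1959]
tool_rot: [0.0, 0.65, 0.76, 0.0]
contact_force: [-6.5, 0.1, 13.1]
gripper_width: 0.002
grasp_force: 6.6
```

It is on the stop at 13 N. I'll lift and go over to the gate grip.

```bash
python3 -m handwheel '[[[0,0,0.004,0,0,0],[0,0,0.006,0,0,0],[0,0,0.02,0,0,0],[0,0,0.035,0,0,0],[0,0,0.035,0,0,0],[0.0075,-0.0275,0,0,0,0],[0.0075,-0.0275,0,0,0,0],[0.0075,-0.0275,0,0,0,0],[0.0075,-0.0275,0,0,0,0],[0.0075,-0.0275,0,0,0,0],[0.0075,-0.0275,0,0,0,0],[0.0075,-0.0275,0,0,0,0],[0.0075,-0.0275,0,0,0,0],[0.0075,-0.0275,0,0,0,0],[0.0075,-0.0275,0,0,0,0],[0,0,0,0,0,0],[0,0,0,0,0,0]]]'
python3 b.py
python3 -c "
from h import *
im,d=grab_frame('side'); cv2.imwrite('pics/side2.png',cv2.resize(im[140:360,160:420],None,fx=2.5,fy=2.5))"
```

```text
time: 6.82
tool_pos: [0.598, -0.1741, 0.2917]
tool_rot: [-0.001, 0.651, 0.759, -0.0]
contact_force: [0.4, 0.2, 0.6]
gripper_width: 0.0
grasp_force: 0.0
top grip 0.85 0.24331108822883496 ((606.7431640625, -169.767578125), (72.27567291259766, 29.760522842407227), 8.122457504272461)
top 302 [312.3 251.6] [0.5334 0.0353 0.204 ] [38.1, 25.9]
top 299 [293.4 254. ] [0.5283 0.0688 0.2043] [37.7, 26.3]
top 293 [274.5 257.1] [0.5229 0.1023 0.1972] [36.0, 26.6]
top 302 [255.4 258.9] [0.5179 0.1359 0.2041] [37.7, 27.2]
side grip 0.88 0.24296653529306544 ((597.3501586914062, -174.55796813964844), (89.66365814208984, 29.39249610900879), 8.880415916442871)
side 1205 [248.6 215.2] [0.5272 0.0793 0.2001] [49.4, 145.2]
7.0167 [ 0.59797884 -0.17189854  0.29270925] [-1.71280574e-04  6.49853533e-01  7.60059440e-01  6.63664607e-05] [-0.16491478  0.32245769 -0.11635295]
[[-0.155  0.988 -0.   ]
 [ 0.988  0.155  0.   ]
 [ 0.    -0.    -1.   ]]
```

View pics/side2.png

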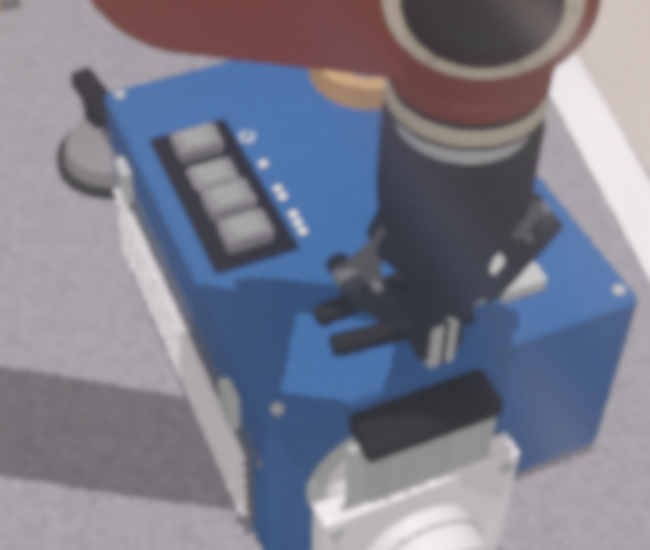

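Low is latched down, the other keys are up, and the fingertips are above the grip. I'll push the gate down.

```bash
python3 -m handwheel '[[[0,-0.001,-0.018,0,0,0],[0,0,-0.016,0,0,0],[0,0,-0.006,0,0,0],[0,0,-0.004,0,0,0],[0,0,-0.004,0,0,0],[0,0,-0.004,0,0,0],[0,0,-0.004,0,0,0],[0,0,-0.004,0,0,0],[0,0,-0.004,0,0,0],[0,0,-0.004,0,0,0],[0,0,-0.004,0,0,0],[0,0,-0.004,0,0,0],[0,0,-0.004,0,0,0],[0,0,-0.004,0,0,0],[0,0,-0.004,0,0,0],[0,0,-0.004,0,0,0],[0,0,-0.004,0,0,0],[0,0,-0.003,0,0,0],[0,0,0,0,0,0],[0,0,0,0,0,0]]]'
```

```text
time: 8.73
tool_pos: [0.5975, -0.1745, 0.1927]
tool_rot: [-0.0, 0.65, 0.76, -0.001]
contact_force: [0.2, 0.8, 0.8]
gripper_width: -0.002
grasp_force: 0.1
```

```bash
python3 -m handwheel '[[[0,0,-0.003,0,0,0],[0,0,-0.002,0,0,0],[0,0,-0.002,0,0,0],[0,0,-0.001,0,0,0],[0,0,-0.001,0,0,0],[0,0,-0.001,0,0,0],[0,0,0,0,0,0],[0,0,0,0,0,0]]]'
```

```text
time: 9.4
tool_pos: [0.5978, -0.1745, 0.185]
tool_rot: [0.0, 0.65, 0.76, -0.001]
contact_force: [-4.8, -0.1, 8.2]
gripper_width: 0.003
grasp_force: 4.0
```

```bash
python3 -m handwheel '[[[0,0,-0.001,0,0,0],[0,0,-0.001,0,0,0],[0,0,0,0,0,0],[0,0,0,0,0,0]]]'; python3 -m handwheel '[[[0,0,0.004,0,0,0],[0,0,0.02,0,0,0],[0,0,0.035,0,0,0],[0,0,0.04,0,0,0],[0,0,0.03,0,0,0],[0,-0.02,0,0,0,0],[0,-0.02,0,0,0,0],[0,-0.02,0,0,0,0],[0,-0.02,0,0,0,0],[0,0,0,0,0,0],[0,0,0,0,0,0],[0,0,0,0,0,0]]]'; python3 b.py
```

```text
time: 9.73
tool_pos: [0.5979, -0.1745, 0.1849]
tool_rot: [0.0, 0.65, 0.76, -0.001]
contact_force: [-9.9, 0.5, 14.4]
gripper_width: 0.004
grasp_force: 7.3
time: 10.73
tool_pos: [0.5982, -0.2534, 0.3099]
tool_rot: [-0.001, 0.65, 0.76, 0.0]
contact_force: [0.4, 0.1, 0.5]
gripper_width: -0.002
grasp_force: 0.0
top grip 0.69 0.18576523359701883 ((598.2877197265625, -171.18374633789062), (89.80805206298828, 30.418746948242188), 8.317773818969727)
top 298 [312.4 251.6] [0.5334 0.0352 0.2043] [38.0, 25.5]
top 296 [293.4 254. ] [0.5283 0.0688 0.2044] [38.0, 25.8]
top 293 [274.5 257. ] [0.523  0.1023 0.197 ] [36.0, 26.6]
top 298 [255.3 259. ] [0.5176 0.136  0.2043] [37.4, 26.8]
side grip 0.88 0.1856012621493943 ((591.7009887695312, -174.81394958496094), (78.02899169921875, 31.260839462280273), 8.842845916748047)
side 1152 [249.1 217. ] [0.5271 0.0743 0.2   ] [49.9, 147.2]
10.9333 [ 0.59830178 -0.25308385  0.31079483] [4.69534018e-05 6.49869388e-01 7.60045896e-01 1.10448786e-04] [-0.64046485  0.64169237  0.70309121]
[[-0.155  0.988  0.   ]
 [ 0.988  0.155  0.   ]
 [ 0.     0.    -1.   ]]
```

The gate is shut (grip top at 185.5 mm), low is latched, the other keys are up, and the arm is clear.

```bash
python3 -c "
from plant import job_done;print(job_done())"
```

```text
the job is handed in; nothing more can be done
None
```

The blast gate is fully shut and the low-speed key is latched, with the off key and both faster-speed keys up. The job was handed in after about 11 s, with the arm clear and nothing lying about touched by the moves.

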